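# Tuck the check plate under the reader's flap and hold it down

## Task

Take the loose check plate (it has an upright rib to grip) and slide its plain edge under the hinged steel flap of the reader's free bay (the one with the sprung contact bar, not the one closed by the flat blank), up to the end stop and without lifting either flap. Then press the plate flat on the pad against the spring and finish still pressing it down with the gripper: do not let go. Leave the bottle, tube rack and tip box where they are.

Things in the scene. Friction and masses are not known exactly. Their poses are not given: they have to be found in the camera images.
- plate: Loose dark metal check plate 100 x 60 x 4 mm (x, y, z), about 120 g, lying on the bench, +x roughly away from the robot. Upright rib to grip: 40 mm long (x), 12 mm thick (y), up to 38.7 mm above the plate's underside, centred at x = -22 mm, y = 0. Origin: centre of the underside; +x points to the plain edge (the end farther from the rib), which goes under the flap.
- plate_nose (a point): Middle of the plate's plain edge, on the underside (50 mm along the plate's +x from its origin).
- plate_grip (a point): Middle of the rib, 25 mm above the plate's underside.
- reader: White two-bay reader, fixed. Origin: underside, mid-width; +x to its 46 mm high housing (x > 85 mm), +y to its left bay. Deck x -65..165 mm, 230 mm wide, 12 mm high. Bays at y = +50 and -50 mm, each with two rails along x (70 mm apart inside, tops 19 mm above the bench, x -48..74 mm), an end stop (face at x = 74 mm) and a steel flap lapping over its far end.
- pad: Plain grey pad, fixed in the free bay (left or right): 124 x 64 x 3 mm, origin at the centre of its underside, 12 mm above the bench; axes as the reader's. Stop face at pad x = 62 mm, flap lip at 28 mm (lead-in from 21 mm), 8 mm between the pad's top and the flap. Plate home: flat on the pad, plain edge at the stop, i.e. plate origin at pad x = 12 mm, y = 0.
- contact (a joint): Travel of the sprung brass contact bar, a round bar 30 mm long (y), 8 mm thick, at pad x = -24 mm: 0 = up, top 6 mm above the pad; 0.006 m = fully down, level with the pad. Spring 2 N at the top, 4.5 N at the bottom. It raises the plate's rib end unless that is pressed; the plate fits level under the flap only with the bar pressed down.
- blank: Flat white blank screwed down in the other, closed bay, fixed: 124 x 64 x 6.5 mm, origin at the centre of its underside, 12 mm above the bench.
- flap_left (a joint): Angle (rad) of the flap over the left (+y) bay: 0 = down (level), grows as its lip is lifted. A steel plate 66 mm wide, 3 mm thick, 60 g, hinged at its far edge by the housing; lip 44 mm from the hinge, then a turned-up lead-in 7 mm long. Swings freely, falls back by its own weight, rests on a stop at 0.
- flap_right (a joint): The same for the flap over the right (-y) bay.
- flap_left_lip (a point): Middle of the left flap's lip, on its underside.
- flap_right_lip (a point): Middle of the right flap's lip, on its underside.
- bottle: Bystander: white bottle, 60 mm across, 150 mm high; origin at the centre of its underside.
- rack: Bystander: white tube rack 60 x 150 x 45 mm with tubes up to 73 mm; origin at the centre of its underside.
- tipbox: Bystander: grey tip box 80 x 120 x 60 mm; origin at the centre of its underside.
Mind the look-alikes: they are no part of the job. Of the things that look like the plate, the largest one is meant.

How it is judged:
On the way:
1. the plate's plain edge is under the flap of the free bay (x of plate_nose in the frame of pad above 0.034 m and z of plate_nose in the frame of pad below 0.009 m and y of plate_nose in the frame of pad between -0.012 and 0.012 m), for 0.1 s.
At the end, for the whole second after the job is handed in: In the free bay: plain edge within 8 mm of the stop, plate within 8 mm of the centre line and 0.12 rad of its direction, flat on the pad (2.5 mm, 0.04 rad), contact bar down at least 4.2 of 6 mm, both flaps under 0.04 rad, plate at rest, fingers still pressing or gripping it with over 1.5 N (x of plate_nose in the frame of pad above 0.054 m and y of plate in the frame of pad between -0.008 and 0.008 m and z of each of plate_nose, plate in the frame of pad below 0.0055 m and angle between the x axis of plate and the x axis of pad, either way round below 0.12 rad and angle between plate's own z axis and vertical below 0.04 rad and value of joint contact above 0.0042 m and contact force between the fingers and plate above 1.5 N and value of joint each of flap_left, flap_right below 0.04 rad and linear speed of plate below 0.01 m/s); the arm keeps its last pose, push and grip.
It fails at once if a flap is lifted by more than 0.12 rad (its lip by about 5 mm) (value of joint any of flap_left, flap_right above 0.12 rad).
It fails at once if the bottle, rack or tip box is moved by more than 30 mm (distance of any of bottle, rack, tipbox from where it was at the start of the episode above 0.03 m).
It also fails if it takes over 35 s, if anything falls off the work surface, if the arm or the gripper's body presses on something with over 40 N, if the wrist force passes 120 N, or if a joint passes its speed limit or range.

## Robot

A 6-joint arm with a two-finger parallel gripper is mounted at the origin on the work surface. World frame = base frame: x ahead of the robot, y to its left, z up, the work surface at z = 0. Lengths are in m, angles in rad, forces in N, time in s.
With the tool pointing down it reaches from about 0.375 to 0.825 m from the base axis. Payload 5.5 kg.
Tool frame: the origin (TCP) lies midway between the tips of the shut fingers; the grasp point (between the pads) lies 19 mm behind it; z points along the fingers, y is the line along which they close (so a half turn about z gives the same grasp; the last joint's range is limited). The gripper opens to 85 mm and grips with 20 to 120 N. Pads are 22 mm wide; open, the fingers measure 114 mm over their backs; the gripper's body (76 mm by 85 mm) begins 54 mm behind the grasp point. The pads swing forward as they close: fully open they stand 13 mm farther back than shut.
Start: joints at [-1.178, 0.314, -0.047, 1.21, 0, 1.571], TCP at [0.23, -0.554, 0.231] pointing down, gripper open.
Joint ranges: [-2.67, 2.67], [-0.69, 1.73], [-1.03, 1.25], [-2.08, 2.16], [-1.42, 1.45], [-3.14, 3.14]. Speed limits (rad/s): [2.39, 2.39, 3.01, 3.14, 3.14, 3.14].

## Interface

Orientations are given as a rotation vector (axis times angle).
In Python, from plant import manip, grab_frame, camera_info gives the robot as it stands. The module is installed in compiled form; this text tells all that it offers.
- The arm moves only by the tool step_arm, never from a script. Its argument "commands" is a list of rows, each a list of 3 entries, a list of its own where there are three numbers: the shift along the tool's x, y, z as a fraction of full scale, then the turn, a rotation vector about the tool's x, y, z as a fraction of full scale, then the gripper command: -1 is fully open, 1 is shut, values between are in proportion. A call has 1 to 12 rows; each row is the pose to reach, as a shift and turn from the pose commanded when the call began, along the tool's axes at that moment, turning the shorter way round; what a row does not reach only later rows make up. Full scale, the value 1, is 0.15 m for a shift and pi rad for a turn. A row lasts 1/8 s, in which the tool goes at most 62.5 mm and 10.7 degrees, less where a joint would pass 70% of its speed; a pose out of reach is approached as far as the arm can. A call with a number of a shift or a turn outside -1 to 1 is refused whole. A call with a gripper value outside its range is refused whole. The fingers move at their own pace and stop on an object; "newtons" is the grip in N (left out, the last holds). Time passes only in rows, so rows that repeat a pose let the fingers close. It gives the time, the measured TCP pose, the force, the opening and the grip force at its end, in the units of the state.
- manip.sense(): the state, without advancing time (a new reading comes with each control period).
- grab_frame(name): name is "side" or "top"; returns (picture, depth): 420x560x3 uint8, red, green, blue; 420x560 float32, m along the optical axis (not along the pixel's ray), 0 where there is no reading.
- camera_info(name): a dict with "intrinsics" (3x3 intrinsics, pixels), "k1" (the pictures are not rectified: a ray, as slopes to the right and down, at radius r is drawn at 1 + k1 r^2 times it, then the intrinsics apply), "eye" and "orientation" of the camera in the world. Camera axes: x right, y up, looking along -z (the intrinsics and any distortion apply to the point x, -y, -z); pixel columns grow to the right and rows downward; lengths in m; the calibration is good to about 2 mm. A picture is of the moment at which its call begins. camera_info takes no time and is no camera call.
- manip.close_job(): hands the job in; it is judged then, once.
The state is a dict: "time": time; "joint_positions": joint angles; "qvel": joint speeds; "effort": joint torques, N m; "tcp_pos": TCP position; "eef_rot": TCP orientation; "wrist_force": force on the tool from outside, world axes, zero at the start; "moment": the same for the moment, N m; "finger_gap": opening from 0.0 (shut) to 1.0 (fully open); "gripper_force": force on a finger pad.
Only numpy, scipy, OpenCV 4.12 (cv2) and the standard library are available. Lean on these libraries where they do the work, as an engineer would, in place of code of your own. Each camera call takes 0.05 s, during which the arm holds its last target. There are 200 camera calls.

## Working session

There is one attempt and no reset: what is moved stays moved. The work goes in short steps, Python scripts to look and compute and a tool call to move; the robot and the scene stay as the last step left them, time stands still between calls to the robot, and variables do not carry over. Pictures are saved under pics/ and viewed, at most 10 in all, crops included, and the job is handed in when it is done.

Besides the shell and the picture viewer there is one more tool, called after "Call:" as name([rows], argument=value, ...), one row to a line, values as JSON. step_arm: Moves the arm, as the interface text tells. Shift numbers are shares of 0.15 m and turn numbers shares of pi rad, none past 1 either way. Its arguments: {"type":"object","properties":{"commands":{"type":"array","items":{"type":"array"}},"newtons":{"type":"number"}},"required":["commands"]}

```bash
mkdir -p pics; cat > h.py <<'E'
import numpy as np, cv2
from plant import manip, grab_frame, camera_info
from scipy.spatial.transform import Rotation as R
def rot(o):
    o=np.array(o,float)
    return o if o.shape==(3,3) else (R.from_rotvec(o).as_matrix() if o.size==3 else R.from_quat(o).as_matrix())
def world(name,depth):
    c=camera_info(name);K=np.array(c["intrinsics"]);k=c["k1"]
    v,u=np.mgrid[0:420,0:560].astype(float)
    p=cv2.undistortPoints(np.stack([u,v],-1).reshape(-1,1,2),K,np.array([k,0,0,0,0.])).reshape(420,560,2)
    d=depth[...,None]
    P=np.concatenate([p[...,:1]*d,-p[...,1:]*d,-d],-1)
    return P@rot(c["orientation"]).T+np.array(c["eye"])
def look(name,tag):
    im,d=grab_frame(name)
    cv2.imwrite(f"pics/{tag}.png",im[...,::-1]); np.savez(f"/tmp/{tag}.npz",im=im,d=d)
    return im,d,world(name,d)
E
python3 - <<'E'
from h import *
for n in("top","side"):
    print(camera_info(n)); im,d,W=look(n,n+"0")
print(manip.sense())
E
```

```text
{'intrinsics': array([[382.48785051,   0.        , 276.48285517],
       [  0.        , 382.48785051, 209.45548758],
       [  0.        ,   0.        ,   1.        ]]), 'k1': -0.09035948161155269, 'eye': array([ 0.47941898, -0.04131279,  1.05294198]), 'orientation': array([ 0.1099325 , -0.07009727, -1.54469931])}
{'intrinsics': array([[456.9849866 ,   0.        , 276.93869686],
       [  0.        , 456.9849866 , 211.93916474],
       [  0.        ,   0.        ,   1.        ]]), 'k1': -0.09179050752983739, 'eye': array([0.16293108, 0.90263971, 1.06216238]), 'orientation': array([ 0.2445835 , -1.03334651, -2.54132395])}
{'time': 0.1, 'joint_positions': array([-1.17800692e+00,  3.14125006e-01, -4.79574712e-02,  1.21017203e+00,
        8.01126775e-07,  1.57078595e+00]), 'qvel': array([ 0.00104355, -0.00170863,  0.0016285 ,  0.00014707,  0.00038578,
        0.0010563 ]), 'effort': array([ 6.41506995e-05, -5.40767741e+01,  3.40540981e+01,  1.11964651e-02,
       -8.55194980e-05, -2.91125247e-06]), 'tcp_pos': array([ 0.2294711 , -0.55385004,  0.2305484 ]), 'eef_rot': array([-3.07979413e+00, -6.12770337e-01,  4.45509331e-04]), 'wrist_force': array([-0.65851238,  0.34754263, -0.03132468]), 'moment': array([-0.05271967, -0.04992734,  0.02655946]), 'gripper_force': 0.0, 'finger_gap': 1.000497297122337}
```

View pics/top0.png

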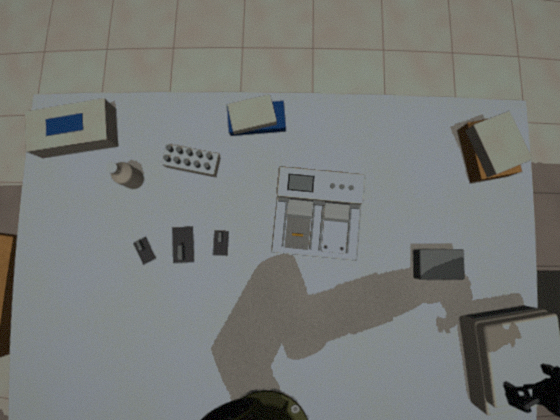

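View pics/side0.png

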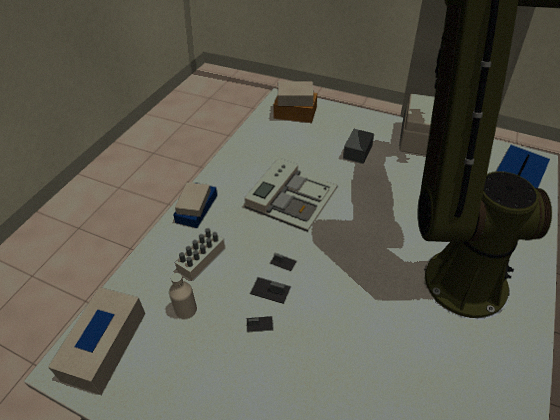

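Top view: three dark plates at (145,250), (182,244) and (220,243); the middle one (182,244) is the largest. The free bay is the left one, with its brass bar at (298,235); the white blank is at (335,238). I'll confirm in an enlarged crop and measure.

```bash
python3 - <<'E'
from h import *
z=np.load("/tmp/top0.npz");im,d=z["im"],z["d"];W=world("top",d)
c=im[155:270,125:375];cv2.imwrite("pics/crop.png",cv2.resize(c,None,fx=3.2,fy=3.2,interpolation=cv2.INTER_CUBIC)[...,::-1])
# dark plates
g=im.max(2)
m=(g<85).astype(np.uint8);m[:,:120]=0;m[:,240:]=0;m[:215]=0;m[275:]=0
n,l,s,_=cv2.connectedComponentsWithStats(m)
for i in range(1,n):
    if s[i,4]<60: continue
    q=W[l==i]; r=cv2.minAreaRect((q[:,:2]*1000).astype(np.float32))
    print(s[i],r,np.percentile(q[:,2],[5,50,95,99]))
    t=q[q[:,2]>.02]; 
    if len(t)>4: print(" rib",len(t),cv2.minAreaRect((t[:,:2]*1000).astype(np.float32)),np.median(t[:,2]))
for u,v in [(277,170),(364,175),(271,255),(358,262),(298,235),(286,203),(312,206),(298,212),(298,220),(298,245),(335,240),(335,215),(320,235)]: print((u,v),im[v,u],W[v,u].round(4))
print(W[250,260:370:3,2].round(3)); print(W[165:265:3,298].round(3)[:,[0,2]].tolist())
E
```

```text
[172 226  22  37 712] ((511.8734436035156, 119.15821838378906), (99.17974853515625, 312.0581970214844), 6.197975158691406) [-0.00060429  0.00273712  0.03492926  0.03884042]
 rib 64 ((483.91558837890625, 103.31947326660156), (40.31061935424805, 288.0506896972656), 3.7629928588867188) 0.035487264748687575
[213 230  16  26 328] ((505.8534851074219, 138.82095336914062), (39.59641647338867, 67.73512268066406), 88.3948745727539) [-0.0018335   0.00145488  0.02006888  0.0264465 ]
 rib 17 ((520.0027465820312, 139.62327575683594), (8.495355606079102, 27.193017959594727), 85.09005737304688) 0.025101560040551307
[134 237  22  27 332] ((462.3301696777344, 173.43357849121094), (424.7655334472656, 72.15515899658203), 84.90898132324219) [-0.00162403  0.00190098  0.0248817   0.02745651]
 rib 26 ((480.4637756347656, 164.38841247558594), (410.866455078125, 21.096445083618164), 86.76966094970703) 0.025357415966120178
(277, 170) [127 132 131] [ 0.713  -0.0114 -0.0032]
(364, 175) [124 131 128] [ 7.034e-01 -2.556e-01  3.000e-04]
(271, 255) [136 139 146] [ 0.4748 -0.001  -0.0042]
(358, 262) [131 137 142] [ 
[... 579 characters left out ...]
8  0.01   0.012  0.009  0.009  0.011
  0.01   0.016  0.018  0.016  0.019  0.016  0.019  0.02   0.018  0.012
  0.01   0.012  0.007  0.    -0.002 -0.001  0.002]
[[0.729, -0.004], [0.709, 0.047], [0.701, 0.044], [0.692, 0.047], [0.684, 0.048], [0.676, 0.044], [0.668, 0.047], [0.66, 0.046], [0.651, 0.048], [0.644, 0.042], [0.636, 0.043], [0.63, 0.031], [0.623, 0.02], [0.614, 0.025], [0.606, 0.025], [0.598, 0.024], [0.59, 0.025], [0.581, 0.025], [0.574, 0.014], [0.566, 0.014], [0.558, 0.01], [0.55, 0.013], [0.542, 0.014], [0.533, 0.019], [0.525, 0.015], [0.517, 0.014], [0.509, 0.015], [0.501, 0.015], [0.493, 0.01], [0.485, 0.012], [0.477, -0.006], [0.469, -0.005], [0.46, -0.007], [0.452, -0.005]]
```

View pics/crop.png

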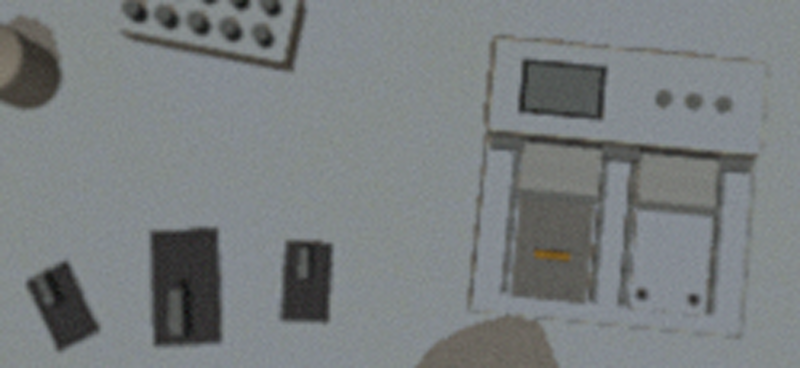

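The crop shows the largest plate at (185,286) with its rib at the near end, two smaller look-alikes either side, and the free (left) bay with the brass bar at (552,255). Next I fit the poses.

```bash
cat >> h.py <<'E'
def ray(name,px,z):
    c=camera_info(name);K=np.array(c["intrinsics"])
    p=cv2.undistortPoints(np.array(px,float).reshape(-1,1,2),K,np.array([c["k1"],0,0,0,0.])).reshape(-1,2)
    D=np.c_[p[:,0],-p[:,1],-np.ones(len(p))]@rot(c["orientation"]).T;e=np.array(c["eye"])
    return e+D*((np.array(z)-e[2])/D[:,2])[:,None]
def project(name,P):
    c=camera_info(name);K=np.array(c["intrinsics"])
    q=(np.array(P)-np.array(c["eye"]))@rot(c["orientation"]);q=q*[1,-1,-1]
    return cv2.projectPoints(q,np.zeros(3),np.zeros(3),K,np.array([c["k1"],0,0,0,0.]))[0].reshape(-1,2)
def fit2(model,meas):
    m=model-model.mean(0);q=meas-meas.mean(0)
    a=np.arctan2((m[:,0]*q[:,1]-m[:,1]*q[:,0]).sum(),(m*q).sum())
    Rr=np.array([[np.cos(a),-np.sin(a)],[np.sin(a),np.cos(a)]])
    t=meas.mean(0)-Rr@model.mean(0);return t,a,meas-(model@Rr.T+t)
E
python3 - <<'E'
from h import *
from scipy.spatial import ConvexHull
px=np.array([[493,37],[768,61],[487,131],[754,156],[470,310],[741,335]])+.5
px=px/3.2-.5+[125,155]
z=[.046]*4+[.012]*2
mod=np.array([[165,115],[165,-115],[85,115],[85,-115],[-65,115],[-65,-115]])/1000.
t,a,r=fit2(mod,ray("top",px,z)[:,:2]);print("reader",t,a,(r*1000).round(1).tolist())
S={}
im=np.load("/tmp/top0.npz")["im"]
c=im[215:275,160:206].max(2);f=4
b=cv2.resize(c,None,fx=f,fy=f,interpolation=cv2.INTER_CUBIC)
th,m=cv2.threshold(b,0,255,cv2.THRESH_BINARY_INV|cv2.THRESH_OTSU)
k=max(cv2.findContours(m,0,1)[0],key=cv2.contourArea)[:,0]
p=(k+.5)/f-.5+[160,215]
w=ray("top",p,[.004]*len(p))[:,:2]*1000
print("plate",th,cv2.minAreaRect(w.astype(np.float32)))
# overlays
t3=np.array(t);Rm=R.from_euler("z",a).as_matrix()
for n in("top","side"):
    I=cv2.imread(f"pics/{n}0.png");I=cv2.resize(I,None,fx=3,fy=3,interpolation=cv2.INTER_CUBIC)
    def poly(pts,col):
        P=np.array(pts)/1000.;P=P@Rm.T+[t[0],t[1],0];q=(project(n,P)+.5)*3-.5
        cv2.polylines(I,[q.round().astype(int)],True,col,1)
    poly([[-65,115,12],[-65,-115,12],[165,-115,12],[165,115,12]],(0,0,255))
    poly([[85,115,46],[85,-115,46],[165,-115,46],[165,115,46]],(0,255,0))
    poly([[-50,82,15],[-50,18,15],[74,18,15],[74,82,15]],(255,0,0))
    poly([[-38,65,21],[-38,35,21],[-36,35,21],[-36,65,21]],(255,0,255))
    if n=="top": S[n]=I[480:800,780:1130]
    else: S[n]=I[450:710,700:1050]
h=np.zeros((580,350,3),np.uint8);h[:320]=S["top"];h[320:]=S["side"]
cv2.imwrite("pics/ov.png",h)
E
```

```text
reader [ 0.54046735 -0.12093259] -0.06704166779835004 [[-0.2, 0.1], [-0.2, -1.3], [-0.4, -2.3], [-0.9, 5.2], [1.0, -0.9], [0.7, -0.8]]
plate 97.0 ((498.1139831542969, 244.1065673828125), (100.72533416748047, 60.81406021118164), 4.48032283782959)
```

View pics/ov.png

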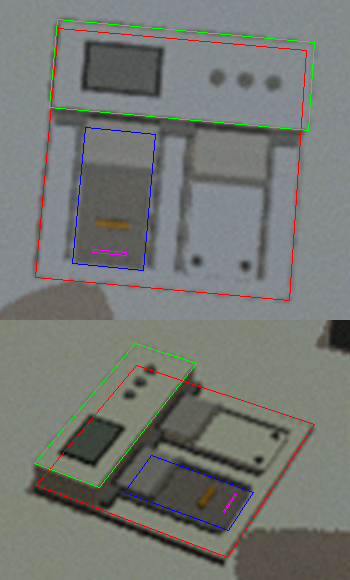

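The overlay matches in both views. The housing front-right corner was a bad click, so I refit without it, using the brass bar as an extra check, and work out the grasp.

```bash
python3 - <<'E'
from h import *
px=np.array([[493,37],[768,61],[487,131],[470,310],[741,335]])+.5
px=px/3.2-.5+[125,155]
mod=np.array([[165,115],[165,-115],[85,115],[-65,115],[-65,-115]])/1000.
t,a,r=fit2(mod,ray("top",px,[.046]*3+[.012]*2)[:,:2]);print("reader",t,a,(r*1000).round(1).tolist())
Rm=R.from_euler("z",a).as_matrix()[:2,:2]
def bar(name,box,z):
    im=np.load(f"/tmp/{name}0.npz")["im"].astype(int);u0,v0,u1,v1=box
    w=np.clip(im[v0:v1,u0:u1,0]-im[v0:v1,u0:u1,2]-20,0,None);v,u=np.mgrid[v0:v1,u0:u1]
    p=[(u*w).sum()/w.sum(),(v*w).sum()/w.sum()];q=ray(name,[p],[z])[0,:2]
    print(name,p,q,"in reader",((q-t)@Rm*1000).round(1))
bar("top",(288,228,310,242),.0205)
bar("side",(292,202,312,216),.0195)
p=t+Rm@[.012,.05];print("pad",p, "grip home",p+Rm@[-.010,0])
for n in np.linspace(0,1,1): pass
s=manip.sense();print(R.from_rotvec(s["eef_rot"]).as_matrix().round(3))
# plate rib check from depth
d=np.load("/tmp/top0.npz")["d"];W=world("top",d)[225:265,170:196].reshape(-1,3);W=W[(W[:,2]>.03)&(W[:,2]<.05)]
print(len(W),W.mean(0),np.median(W,0))
E
```

```text
reader [ 0.54065702 -0.12199786] -0.06677925561508283 [[-0.4, 1.1], [-0.4, -0.3], [-0.5, -1.3], [0.8, 0.2], [0.5, 0.3]]
top [np.float64(296.9745308310992), np.float64(234.31300268096516)] [ 0.53218637 -0.07045231] in reader [-11.9  50.9]
side [np.float64(301.7926356589147), np.float64(208.36337209302326)] [ 0.53375401 -0.06889526] in reader [-10.4  52.5]
pad [ 0.55596676 -0.07291006] grip home [ 0.54598904 -0.07224276]
[[ 0.924  0.383 -0.001]
 [ 0.383 -0.924  0.001]
 [ 0.    -0.001 -1.   ]]
77 [0.47451798 0.24127666 0.03630012] [0.47355246 0.24125591 0.03648529]
```

```bash
cat >> h.py <<'E'
def plan(pos,yaw_deg,tilt=0):
    s=manip.sense();R0=R.from_rotvec(s["eef_rot"]).as_matrix();y=np.radians(yaw_deg)
    Rt=np.array([[np.cos(y),np.sin(y),0],[np.sin(y),-np.cos(y),0],[0,0,-1]])@R.from_euler("y",tilt).as_matrix()
    print("t",round(s["time"],2),"tcp",s["tcp_pos"].round(4),"q6",s["joint_positions"][5].round(2),"F",s["wrist_force"].round(1),"gap",round(s["finger_gap"],3))
    print("shift",(R0.T@(np.array(pos)-s["tcp_pos"])/.15).round(3),"turn",(R.from_matrix(R0.T@Rt).as_rotvec()/np.pi).round(4))
E
python3 -c "
from h import *
plan([.476,.242,.15],4.5);plan([.476,.242,.15],184.5);plan([.45,-.25,.2],22.5)"
```

```text
t 0.1 tcp [ 0.2295 -0.5539  0.2305] q6 1.57 F [-0.7  0.3 -0. ] gap 1.0
shift [ 3.549 -4.272  0.543] turn [-0.0005  0.0001  0.1   ]
t 0.1 tcp [ 0.2295 -0.5539  0.2305] q6 1.57 F [-0.7  0.3 -0. ] gap 1.0
shift [ 3.549 -4.272  0.543] turn [-1.e-04 -7.e-04 -9.e-01]
t 0.1 tcp [ 0.2295 -0.5539  0.2305] q6 1.57 F [-0.7  0.3 -0. ] gap 1.0
shift [ 2.134 -1.308  0.206] turn [-0.0005 -0.      0.    ]
```

Call:
step_arm([
  [[1, -0.8, 0], [0, 0, 0], -1],
  [[1, -0.8, 0], [0, 0, 0], -1],
  [[1, -0.8, 0], [0, 0, 0], -1],
  [[1, -0.8, 0], [0, 0, 0], -1],
], newtons=100)

```text
time: 0.6
tcp_pos: [0.3234, -0.3826, 0.2311]
eef_rot: [-3.078, -0.62, -0.0]
wrist_force: [-1.0, -1.1, 0.8]
finger_gap: 0.998
gripper_force: 0.0
```

```bash
python3 -c "
from h import *
plan([.476,.242,.15],4.5);plan([.476,.242,.15],184.5);print(manip.sense()['joint_positions'])"
```

```text
t 0.6 tcp [ 0.3234 -0.3826  0.2311] q6 1.87 F [-1.  -1.1  0.8] gap 0.998
shift [ 2.55  -3.445  0.546] turn [-0.0004 -0.      0.1015]
t 0.6 tcp [ 0.3234 -0.3826  0.2311] q6 1.87 F [-1.  -1.1  0.8] gap 0.998
shift [ 2.55  -3.445  0.546] turn [ 1.000e-04 -6.000e-04 -8.985e-01]
[-8.69518901e-01  1.28870421e-01 -2.80387057e-01  1.16274063e+00
  7.31451296e-04  1.87456016e+00]
```

Call:
step_arm([
  [[0.75, -1, 0], [0, 0, -0.3], -1],
  [[0.75, -1, 0], [0, 0, -0.3], -1],
  [[0.75, -1, 0], [0, 0, -0.3], -1],
  [[0.75, -1, 0], [0, 0, -0.3], -1],
  [[0.75, -1, 0], [0, 0, -0.3], -1],
  [[0.75, -1, 0], [0, 0, -0.3], -1],
])

```text
time: 1.35
tcp_pos: [0.3688, -0.2048, 0.2312]
eef_rot: [-2.469, -1.943, 0.001]
wrist_force: [-0.2, -0.2, 0.2]
finger_gap: 1.003
gripper_force: 0.0
```

```bash
python3 -c "
from h import *
plan([.476,.242,.15],184.5)"
```

```text
t 1.35 tcp [ 0.3688 -0.2048  0.2312] q6 1.3 F [-0.2 -0.2  0.2] gap 1.003
shift [ 3.063 -0.006  0.54 ] turn [-1.000e-04 -0.000e+00 -6.006e-01]
```

Call:
step_arm([
  [[1, 0, 0], [0, 0, -0.3], -1],
  [[1, 0, 0], [0, 0, -0.3], -1],
  [[1, 0, 0], [0, 0, -0.3], -1],
  [[1, 0, 0], [0, 0, -0.3], -1],
  [[1, 0, 0], [0, 0, -0.3], -1],
  [[1, 0, 0], [0, 0, -0.3], -1],
])

```text
time: 2.1
tcp_pos: [0.4039, -0.059, 0.2312]
eef_rot: [-1.323, -2.849, 0.0]
wrist_force: [-0.6, -0.4, -0.0]
finger_gap: 0.999
gripper_force: 0.0
```

```bash
python3 -c "
from h import *
plan([.476,.242,.15],184.5)"
```

```text
t 2.1 tcp [ 0.4039 -0.059   0.2312] q6 0.72 F [-0.6 -0.4 -0. ] gap 0.999
shift [1.222 1.663 0.541] turn [-1.000e-04 -1.000e-04 -3.016e-01]
```

Call:
step_arm([
  [[0.7, 1, 0.1], [0, 0, -0.3], -1],
  [[0.7, 1, 0.1], [0, 0, -0.3], -1],
  [[0.7, 1, 0.1], [0, 0, -0.3], -1],
  [[0.7, 1, 0.1], [0, 0, -0.3], -1],
  [[0.7, 1, 0.1], [0, 0, -0.3], -1],
  [[0.7, 1, 0.1], [0, 0, -0.3], -1],
])

```text
time: 2.85
tcp_pos: [0.4498, 0.1185, 0.2161]
eef_rot: [0.113, -3.139, 0.0]
wrist_force: [1.2, 0.0, 0.2]
finger_gap: 1.002
gripper_force: 0.0
```

```bash
python3 -c "
from h import *
plan([.476,.242,.12],184.5)"
```

```text
t 2.85 tcp [0.4498 0.1185 0.2161] q6 0.19 F [1.2 0.  0.2] gap 1.002
shift [-0.234  0.809  0.641] turn [-0.0001 -0.0001 -0.002 ]
```

Call:
step_arm([
  [[-0.23, 0.81, 0.4], [0, 0, -0.002], -1],
  [[-0.23, 0.81, 0.64], [0, 0, -0.002], -1],
  [[-0.23, 0.81, 0.64], [0, 0, -0.002], -1],
  [[-0.23, 0.81, 0.64], [0, 0, -0.002], -1],
  [[-0.23, 0.81, 1.0], [0, 0, -0.002], -1],
  [[-0.23, 0.81, 1.0], [0, 0, -0.002], -1],
])

```text
time: 3.6
tcp_pos: [0.472, 0.24, 0.0644]
eef_rot: [0.126, -3.134, 0.004]
wrist_force: [-0.4, -0.7, -0.2]
finger_gap: 0.999
gripper_force: 0.0
```

```bash
python3 -c "
from h import *
plan([.476,.242,.007],184.5)"
```

```text
t 3.6 tcp [0.472  0.24   0.0644] q6 0.39 F [-0.4 -0.7 -0.2] gap 0.999
shift [-0.03   0.012  0.383] turn [-0.0008 -0.0018  0.0006]
```

Call:
step_arm([
  [[0, 0, 0.2], [0, 0, 0], -1],
  [[0, 0, 0.39], [0, 0, 0], -1],
  [[0, 0, 0.39], [0, 0, 0], -1],
  [[0, 0, 0.39], [0, 0, 0], -1],
])

```text
time: 4.1
tcp_pos: [0.476, 0.2427, 0.0101]
eef_rot: [-0.131, 3.137, 0.002]
wrist_force: [-0.2, -0.5, -0.4]
finger_gap: 1.0
gripper_force: 0.0
```

```bash
python3 - <<'E'
from h import *
plan([.476,.242,.007],184.5)
im,d,W=look("side","s1")
c=im[230:345,220:330];cv2.imwrite("pics/s1c.png",cv2.resize(c,None,fx=5,fy=5,interpolation=cv2.INTER_CUBIC)[...,::-1])
E
```

```text
t 4.1 tcp [0.476  0.2427 0.0101] q6 0.39 F [-0.2 -0.5 -0.4] gap 1.0
shift [ 0.    -0.005  0.02 ] turn [0.0003 0.0007 0.0015]
```

View pics/s1c.png

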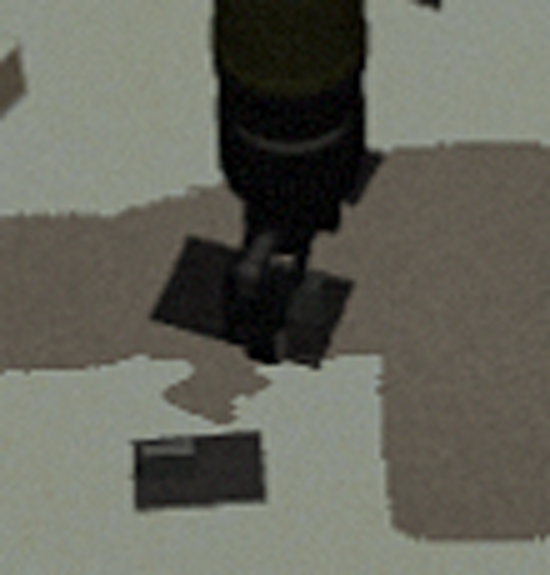

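The fingers straddle the rib: the plate's far end shows at left (190,285), its near end at right (320,310). I close.

Call:
step_arm([
  [[0, 0, 0], [0, 0, 0], 1],
  [[0, 0, 0], [0, 0, 0], 1],
  [[0, 0, 0], [0, 0, 0], 1],
  [[0, 0, 0], [0, 0, 0], 1],
  [[0, 0, 0], [0, 0, 0], 1],
  [[0, 0, 0], [0, 0, 0], 1],
  [[0, 0, 0], [0, 0, 0], 1],
  [[0, 0, 0], [0, 0, 0], 1],
], newtons=100)

```text
time: 5.15
tcp_pos: [0.4746, 0.2427, 0.008]
eef_rot: [-0.133, 3.138, 0.0]
wrist_force: [-0.5, -0.1, 5.4]
finger_gap: 0.122
gripper_force: 98.1
```

```bash
python3 -c "
from h import *
plan([.476,.242,.1],184.5)"
```

```text
t 5.15 tcp [0.4746 0.2427 0.008 ] q6 0.39 F [-0.5 -0.1  5.4] gap 0.122
shift [-0.009 -0.005 -0.613] turn [0.0001 0.0001 0.0021]
```

Call:
step_arm([
  [[0, 0, -0.2], [0, 0, 0], 1],
  [[0, 0, -0.45], [0, 0, 0], 1],
  [[0, 0, -0.45], [0, 0, 0], 1],
  [[0, -1, -0.45], [0, 0, 0.04], 1],
  [[0, -1, -0.45], [0, 0, 0.04], 1],
  [[0, -1, -0.45], [0, 0, 0.04], 1],
  [[0, -1, -0.45], [0, 0, 0.04], 1],
  [[0, -1, -0.45], [0, 0, 0.04], 1],
])

```text
time: 6.15
tcp_pos: [0.4867, 0.0935, 0.0745]
eef_rot: [-0.064, -3.14, -0.0]
wrist_force: [0.7, -0.8, -0.5]
finger_gap: 0.125
gripper_force: 98.0
```

```bash
python3 -c "
from h import *
plan([.4945,-.068,.07],176.2)"
```

```text
t 6.15 tcp [0.4867 0.0935 0.0745] q6 0.23 F [ 0.7 -0.8 -0.5] gap 0.125
shift [-0.096 -1.074  0.029] turn [ 0.0001 -0.0004  0.0081]
```

Call:
step_arm([
  [[-0.1, -1, 0.03], [0, 0, 0.008], 1],
  [[-0.1, -1, 0.03], [0, 0, 0.008], 1],
  [[-0.1, -1, 0.03], [0, 0, 0.008], 1],
  [[-0.1, -1, 0.03], [0, 0, 0.008], 1],
  [[-0.1, -1, 0.03], [0, 0, 0.008], 1],
  [[-0.1, -1, 0.03], [0, 0, 0.008], 1],
])

```text
time: 6.9
tcp_pos: [0.4961, -0.0559, 0.0707]
eef_rot: [-0.1, -3.14, -0.001]
wrist_force: [-0.7, 0.6, -1.1]
finger_gap: 0.125
gripper_force: 98.3
```

```bash
python3 - <<'E'
from h import *
plan([.4945,-.068,.07],176.2)
S=[]
for n,b in(("top",(255,180,345,290)),("side",(250,150,350,250))):
    im,d,W=look(n,n+"2");u0,v0,u1,v1=b
    S.append(cv2.resize(im[v0:v1,u0:u1],(400,480),interpolation=cv2.INTER_CUBIC))
cv2.imwrite("pics/p2.png",np.hstack(S)[...,::-1])
E
```

```text
t 6.9 tcp [ 0.4961 -0.0559  0.0707] q6 -0.05 F [-0.7  0.6 -1.1] gap 0.125
shift [ 0.005 -0.081  0.004] turn [ 0.0001 -0.0001  0.0008]
```

View pics/p2.png

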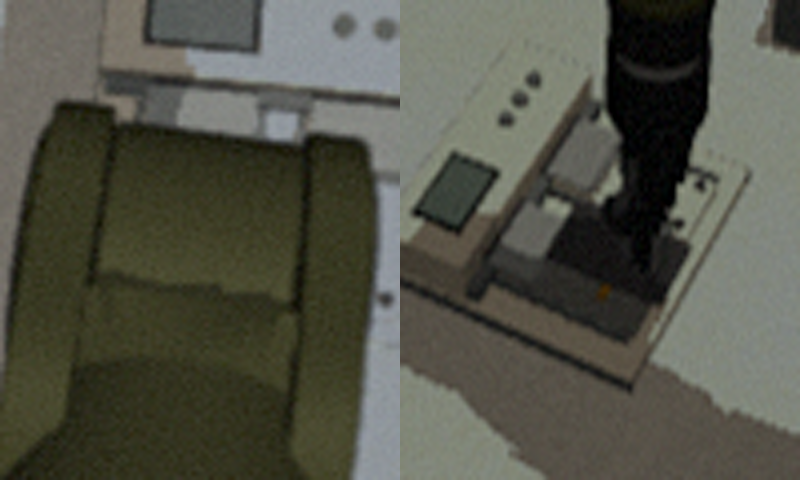

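The side view shows the plate held level over the free bay, nose edge near (548–565, 205–258) just short of the flap. I check nose position and tilt from depth.

```bash
python3 - <<'E'
from h import *
z=np.load("/tmp/side2.npz");im,d=z["im"],z["d"];W=world("side",d)
s=manip.sense();T=s["tcp_pos"]; Rt=R.from_rotvec(s["eef_rot"]).as_matrix()
# predicted plate axes: x=-toolx, y=tooly, z=-toolz
A=np.c_[-Rt[:,0],Rt[:,1],-Rt[:,2]]
o=T+A@[.0236,0,-.008]
L=(W-o)@A  # plate frame
v,u=np.mgrid[0:420,0:560]
m=(np.abs(L[...,2]-.004)<.012)&(np.abs(L[...,0])<.08)&(np.abs(L[...,1])<.045)&(im.max(2)<60)&(d>0)
q=L[m];print(len(q),"x",np.percentile(q[:,0],[.5,2,50,98,99.5]).round(4),"y",np.percentile(q[:,1],[1,50,99]).round(4))
a=q[(q[:,2]<.012)]
c=np.linalg.lstsq(np.c_[a[:,:2],np.ones(len(a))],a[:,2],rcond=None)[0];print("slope x,y, z0",c)
P=np.array([[.05,.03,.004],[.05,-.03,.004],[-.05,.03,.004],[-.05,-.03,.004]])@A.T+o
pp=project("side",P);print(((pp-[250,150])*[4,4.8]+[400,0]).round(0))
# outline of dark mask by ray-plane
I=cv2.imread("pics/p2.png");cv2.polylines(I,[((pp-[250,150]+.5)*[4,4.8]+[400,0])[[0,1,3,2]].round().astype(int)],True,(0,0,255),1)
cv2.imwrite("pics/p2o.png",I[100:400,400:])
E
```

```text
336 x [-0.0457 -0.0449  0.0086  0.0497  0.0518] y [-0.0281  0.0114  0.0327]
slope x,y, z0 [-0.00296774  0.00178465  0.00396325]
[[545. 250.]
 [580. 194.]
 [662. 300.]
 [694. 242.]]
```

View pics/p2o.png

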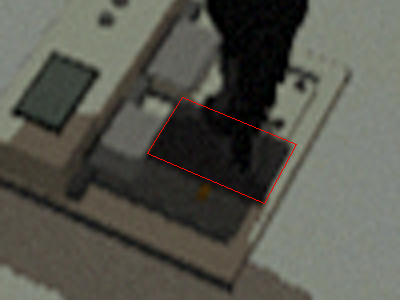

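Prediction and outline agree to about 1 mm, and the plate is level. I align over the bay and lower.

Call:
step_arm([
  [[0, -0.08, 0], [0, 0, 0.001], 1],
  [[0, -0.08, 0.15], [0, 0, 0.001], 1],
  [[0, -0.08, 0.15], [0, 0, 0.001], 1],
  [[0, -0.08, 0.15], [0, 0, 0.001], 1],
  [[0, -0.08, 0.15], [0, 0, 0.001], 1],
])

```text
time: 7.62
tcp_pos: [0.4959, -0.0695, 0.049]
eef_rot: [0.108, 3.139, -0.0]
wrist_force: [-0.6, 0.3, -1.6]
finger_gap: 0.124
gripper_force: 98.3
```

```bash
python3 -c "
from h import *
plan([.4945,-.068,.0265],176.2)"
```

```text
t 7.62 tcp [ 0.4959 -0.0695  0.049 ] q6 -0.07 F [-0.6  0.3 -1.6] gap 0.124
shift [0.01 0.01 0.15] turn [-0.      0.0004 -0.0009]
```

Call:
step_arm([
  [[0.01, 0.01, 0.1], [0, 0, -0.001], 1],
  [[0.01, 0.01, 0.15], [0, 0, -0.001], 1],
  [[0.01, 0.01, 0.15], [0, 0, -0.001], 1],
  [[0.01, 0.01, 0.15], [0, 0, -0.001], 1],
])

```text
time: 8.12
tcp_pos: [0.4935, -0.0675, 0.0257]
eef_rot: [-0.103, -3.139, -0.001]
wrist_force: [-1.3, 0.9, 2.2]
finger_gap: 0.125
gripper_force: 98.6
```

Call:
step_arm([
  [[0, 0, 0.012], [0, 0, 0], 1],
  [[0, 0, 0.012], [0, 0, 0], 1],
  [[0, 0, 0.012], [0, 0, 0], 1],
])

```text
time: 8.5
tcp_pos: [0.4939, -0.0677, 0.0241]
eef_rot: [0.103, 3.14, 0.0]
wrist_force: [-2.3, 1.6, 1.7]
finger_gap: 0.123
gripper_force: 98.7
```

Call:
step_arm([
  [[0, 0, 0.01], [0, 0, 0], 1],
  [[0, 0, 0.01], [0, 0, 0], 1],
  [[0, 0, 0.01], [0, 0, 0], 1],
])

```text
time: 8.88
tcp_pos: [0.4941, -0.0677, 0.023]
eef_rot: [0.103, 3.14, 0.0]
wrist_force: [-3.5, 1.7, 8.1]
finger_gap: 0.123
gripper_force: 99.9
```

Pad contact is felt at TCP z ≈ 0.023, as predicted. I raise 1.3 mm and slide in, slowly.

Call:
step_arm([
  [[0, 0, -0.009], [0, 0, 0], 1],
  [[-0.03, 0, -0.009], [0, 0, 0], 1],
  [[-0.06, 0, -0.009], [0, 0, 0], 1],
  [[-0.09, 0, -0.009], [0, 0, 0], 1],
  [[-0.12, 0, -0.009], [0, 0, 0], 1],
  [[-0.12, 0, -0.009], [0, 0, 0], 1],
])

```text
time: 9.62
tcp_pos: [0.5129, -0.0691, 0.024]
eef_rot: [0.103, 3.139, -0.0]
wrist_force: [-0.2, -0.4, 2.8]
finger_gap: 0.124
gripper_force: 99.2
```

```bash
python3 - <<'E'
from h import *
plan([.5445,-.0713,.0243],176.2)
im,d,W=look("side","s3")
cv2.imwrite("pics/s3c.png",cv2.resize(im[150:250,250:350],None,fx=5,fy=5,interpolation=cv2.INTER_CUBIC)[...,::-1])
E
```

```text
t 9.62 tcp [ 0.5129 -0.0691  0.024 ] q6 -0.07 F [-0.2 -0.4  2.8] gap 0.124
shift [-0.211 -0.001 -0.002] turn [-0.      0.0004  0.0001]
```

View pics/s3c.png

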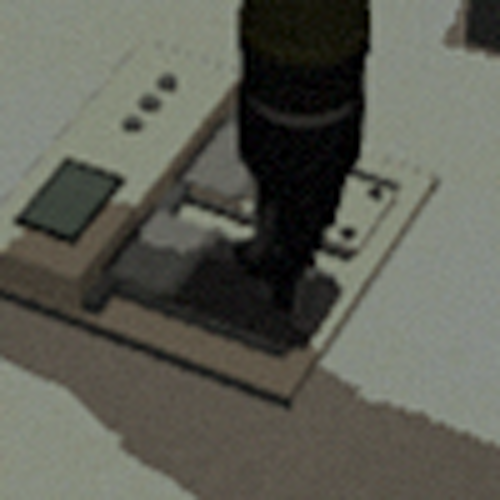

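The plate lies between the rails, its nose at the flap lip near (200,260), flap down. Continuing to the stop.

Call:
step_arm([
  [[-0.04, 0, 0], [0, 0, 0], 1],
  [[-0.08, 0, 0], [0, 0, 0], 1],
  [[-0.12, 0, 0], [0, 0, 0], 1],
  [[-0.16, 0, 0], [0, 0, 0], 1],
  [[-0.18, 0, 0], [0, 0, 0], 1],
  [[-0.18, 0, 0], [0, 0, 0], 1],
])

```text
time: 10.42
tcp_pos: [0.5396, -0.0707, 0.024]
eef_rot: [0.103, 3.139, -0.0]
wrist_force: [-0.6, -1.0, 2.6]
finger_gap: 0.121
gripper_force: 99.1
```

Call:
step_arm([
  [[-0.012, 0, 0], [0, 0, 0], 1],
  [[-0.025, 0, 0], [0, 0, 0], 1],
  [[-0.025, 0, 0], [0, 0, 0], 1],
])

```text
time: 10.8
tcp_pos: [0.5427, -0.071, 0.0239]
eef_rot: [0.103, 3.14, -0.0]
wrist_force: [-1.9, -0.1, 2.3]
finger_gap: 0.121
gripper_force: 99.1
```

Call:
step_arm([
  [[-0.01, 0, 0], [0, 0, 0], 1],
  [[-0.015, 0, 0], [0, 0, 0], 1],
  [[-0.015, 0, 0], [0, 0, 0], 1],
])

```text
time: 11.18
tcp_pos: [0.5447, -0.0711, 0.0238]
eef_rot: [-0.103, -3.14, 0.0]
wrist_force: [-3.8, 0.2, 2.8]
finger_gap: 0.123
gripper_force: 99.1
```

Call:
step_arm([
  [[-0.01, 0, 0], [0, 0, 0], 1],
  [[-0.015, 0, 0], [0, 0, 0], 1],
  [[-0.015, 0, 0], [0, 0, 0], 1],
])

```text
time: 11.55
tcp_pos: [0.5448, -0.0711, 0.0233]
eef_rot: [-0.104, -3.136, -0.0]
wrist_force: [-7.7, 0.3, 5.4]
finger_gap: 0.123
gripper_force: 99.5
```

The stop is reached at x ≈ 0.545, as predicted. I ease off slightly and press down.

Call:
step_arm([
  [[0.014, 0, 0], [0, 0, 0], 1],
  [[0.014, 0, 0.014], [0, 0, 0], 1],
  [[0.014, 0, 0.014], [0, 0, 0], 1],
  [[0.014, 0, 0.014], [0, 0, 0], 1],
  [[0.014, 0, 0.014], [0, 0, 0], 1],
])

```text
time: 12.18
tcp_pos: [0.5447, -0.0711, 0.023]
eef_rot: [0.104, 3.14, -0.0]
wrist_force: [-8.3, 0.6, 17.2]
finger_gap: 0.124
gripper_force: 101.3
```

```bash
python3 - <<'E'
from h import *
plan([.5445,-.0713,.023],176.2)
im,d,W=look("side","s4")
cv2.imwrite("pics/s4c.png",cv2.resize(im[150:250,250:350],None,fx=5,fy=5,interpolation=cv2.INTER_CUBIC)[...,::-1])
s=manip.sense();T=s["tcp_pos"];A=R.from_rotvec(s["eef_rot"]).as_matrix();print("tool z",A[:,2])
p=np.array([.556,-.072]);M=R.from_euler("z",-.0668).as_matrix()[:2,:2];print("tcp in pad",(T[:2]-p)@M,s["qvel"].round(3))
# flap heights in pad frame
Q=(W[...,:2]-p)@M
for yc in(0,-.1):
    m=(d>0)&(np.abs(Q[...,1]-yc)<.025)&(W[...,2]>.015)&(W[...,2]<.035)
    for a in(.03,.04,.05): k=m&(Q[...,0]>a)&(Q[...,0]<a+.01);print(yc,a,k.sum(),np.median(W[k][:,2]).round(4))
E
```

```text
t 12.18 tcp [ 0.5447 -0.0711  0.023 ] q6 -0.06 F [-8.3  0.6 17.2] gap 0.124
shift [ 0.001 -0.001  0.   ] turn [-0.      0.      0.0001]
tool z [-3.14875786e-05 -5.09131906e-05 -9.99999998e-01]
tcp in pad [-0.01132613  0.0001403 ] [ 0.001 -0.002 -0.001 -0.    -0.     0.   ]
0 0.03 21 0.0269
0 0.04 29 0.0269
0 0.05 34 0.0263
-0.1 0.03 0 nan
-0.1 0.04 0 nan
-0.1 0.05 0 nan
  return _methods._mean(a, axis=axis, dtype=dtype,
  ret = ret.dtype.type(ret / rcount)
```

View pics/s4c.png

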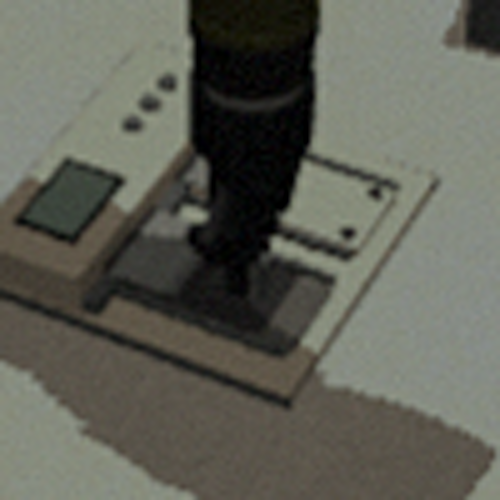

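The plate is seated under the level flap, with bare pad visible behind its tail at (300,310). It is level and pressed with about 17 N. Handing in.

```bash
python3 -c "
from plant import manip
print(manip.close_job())"
```

```text
the job is handed in; nothing more can be done
None
```

The job is handed in: the plate is under the free (left) bay's flap and up against the end stop. It lies flat on the pad with the gripper still pressing it at about 17 N; the hand-in returned no verdict.

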